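Close the sample bottle: find the thread backwards, then screw the cap home

ROBOT

A 6-joint arm with a two-finger parallel gripper is mounted at the origin on the work surface. World frame = base frame: x ahead of the robot, y to its left, z up, the work surface at z = 0. Lengths are in m, angles in rad, forces in N, time in s.
With the tool pointing down it reaches from about 0.275 to 0.875 m from the base axis. Payload 12.5 kg.
Tool frame: the origin (TCP) lies on the centre line of the jaws, within the pads' length; the fingertips stand r.finger_overhang ahead of it and the grasp point (between the pads) lies 3 mm ahead of it (r.finger_overhang is the distance from the TCP to the fingertips, in m); z points along the fingers, y is the line along which they close (so a half turn about z gives the same grasp; the last joint's range is limited). The gripper opens to 85 mm and grips with 20 to 120 N. Pads are 22 mm wide; open, the fingers measure 114 mm over their backs; the gripper's body (76 mm by 85 mm) begins 54 mm behind the grasp point. The pads swing forward as they close: fully open they stand 13 mm farther back than shut.
Start: joints at [-1.185, 0.351, 1.652, -0, 1.139, -0.085], TCP at [0.249, -0.49, 0.253] pointing down, gripper open.
Joint ranges: [-2.75, 2.75], [-0.79, 2.1], [0.01, 2.65], [-1.57, 4.71], [0.07, 3.14], [-2.87, 2.87]. Speed limits (rad/s): [2.22, 2.22, 2.79, 3.14, 3.14, 3.14].

INTERFACE

Orientations are given as a unit quaternion [x, y, z, w].
In Python, from cell import r, optics gives the robot as it stands. The module is installed in compiled form; this text tells all that it offers. Calls block until the motion is done:
- r.move_to(position, orientation): joint-space move of the TCP to a pose.
- r.move_linear(position, rot=None, vel=0.15): straight line of the TCP; rot=None keeps the orientation; vel is the mean speed in m/s.
- r.set_joints(angles): joint-space move.
- r.set_gripper(opening, squeeze=None): opening from 0.0 (shut) to 1.0 (fully open); squeeze is the grip in N (None keeps the last); returns when the fingers have stopped.
- r.sleep(seconds).
- r.inverse_kinematics(position, orientation): joint angles nearest the present ones, or None.
- optics.get_image(name): name is "scene" or "top" or "wrist"; returns a dict with "pixels" (400x640x3 uint8, red, green, blue), "depth" (400x640 float32, m along the optical axis (not along the pixel's ray), 0 where there is no reading), "fx", "fy", "cx", "cy" (pixels), "D" ([k1, k2, p1, p2, k3] as OpenCV has them; the pictures are not rectified), "camera_from_world" (4x4, takes a point from world to camera coordinates); the wrist camera has in their place "mount" (4x4, takes a point from camera to tool coordinates, whose origin is the TCP and whose axes are the flange's). Camera axes: x right, y down, z forward; pixel columns grow to the right and rows downward; lengths in m; the calibration is good to about 2 mm. A picture is of the moment at which its call begins: read the wrist's pose just before it.
A pose or a line that the arm cannot do raises r.PlanningError and nothing moves.
- r.hand_in(): hands the job in; it is judged then, once.
Readings, each from a call of its own:
- r.current_t(): time.
- r.current_q(): joint angles.
- r.current_qvel(): joint speeds.
- r.current_effort(): joint torques, N m.
- r.current_tool_pos(): TCP position.
- r.current_ee_rot(): TCP orientation.
- r.current_contact_force(): force on the tool from outside, world axes, zero at the start.
- r.current_torque(): the same for the moment, N m.
- r.current_opening(): opening from 0.0 (shut) to 1.0 (fully open).
- r.current_finger_force(): force on a finger pad.
Only numpy, scipy, OpenCV 4.12 (cv2) and the standard library are available. Lean on these libraries where they do the work, as an engineer would, in place of code of your own. Each camera call takes 0.05 s, during which the arm holds its last target. There are 200 camera calls.

TASK

Put the red cap back on the open bottle in the blue rack: set it square on the neck, turn it backwards (counter-clockwise seen from above) while it rests lightly on the thread until you feel it drop into place, then screw it down clockwise until it is fully home, and let go. Work gently: do not force the cap or lean on it, leave the bottle standing in the rack and leave everything else on the bench alone.

Things in the scene. Friction and masses are not known exactly. Their poses are not given: they have to be found in the camera images.
- cap_mid (a point): centre, half-way up, of the loose red ribbed screw cap: 57 mm across, 20 mm high, open side down on the bench, skirt wall 2.5 mm, 22 g, z up. Three thread lugs inside its skirt, hidden from outside; where they point is not known. A touch of 2 to 5 N is enough to feel the thread; the plastic thread must not be forced with more than 25 N.
- rim (a point): centre of the mouth of the open white bottle, level with its rim, z up; 162 mm above the bench. Neck 43 mm across, 50 mm over its thread; the cap slips over with about 1 mm play all round. Cap fully home: cap_mid 7 mm below rim, its top resting on the rim; its soft liner then gives up to 1 mm as it is tightened. If cap_mid stays about 8 mm above rim, the cap sits off-centre on the rim.
- thread (a point): on the neck's axis, 2.5 mm below rim, where the thread ridges begin: right-hand, three starts, 18 mm of height per turn (0.05 mm per degree), 6 mm from ridge to ridge. Set on at any angle, the cap rests with cap_mid between 0.5 mm below and 5.5 mm above rim; turned backwards it rides up (at most 120 degrees) to 5.5 mm above, then drops 6 mm at once.
- bottle: the open white bottle, origin under its centre, z up: square body 76 x 76 x 112 mm, 152 mm to the rim, shoulder 24 mm below the rim, 0.3 to 0.6 kg; loose in its rack pocket. After the drop, clockwise turning draws the cap down 0.05 mm per degree, with 0.8 mm axial play; its top meets the rim 120 to 170 degrees after the drop; some 20 to 40 degrees further the thread's end stop blocks it.
- rack: blue bottle rack, fixed, origin under its centre, 94 x 222 mm (long along its y), walls 60 mm high, floor 10 mm thick; two square pockets 64 mm either side of the centre hold the bottles with 1 mm play all round and keep them from turning.
- closed_top (a point): centre of the cap top of the second, closed bottle in the rack's other pocket, 128 mm from the open one centre to centre; same size and a same red cap, 165 mm high above the bench. Leave alone.
- wash_bottle_mid (a point): white wash bottle with red top and bent spout, 68 mm across, 226 mm tall; point on its axis 80 mm up. Leave alone.
- beaker_mid (a point): large translucent plastic beaker, 104 mm across, 145 mm tall; point on its axis 70 mm up. Leave alone.
- flask_mid (a point): stoppered glass volumetric flask, 82 mm across, 186 mm tall; point on its axis 40 mm up. Leave alone.
- black_cap_mid (a point): small black cap of another bottle, 38 mm across, 16 mm high, lying on the bench; its centre. Leave alone.
- vial_mid (a point): amber vial with white cap, 27 mm across, 63 mm tall; point on its axis 30 mm up. Leave alone.
- marker_mid (a point): orange marker pen lying on the bench, 105 mm long, 12 mm thick, its centre; x axis along the pen. Leave alone.
Not all that is in view belongs to the job. What is shaped like the bottle but orange is not meant.

How it is judged:
By the outcome, as a careful person would: the job done as asked, in the order asked, and still so for the second after the job is handed in, with the robot touching nothing.
It also fails if it takes over 64 s, if anything falls off the work surface, if the arm or the gripper's body presses on something with over 40 N, if the wrist force passes 120 N, or if a joint passes its speed limit or range.

## Working session

There is one attempt and no reset: what is moved stays moved. The work goes in short steps, each a Python script; the robot and the scene stay as the last script left them, time stands still between calls to the robot, and variables do not carry over. Pictures are saved under pics/ and viewed, at most 10 in all, crops included, and the job is handed in when it is done.

```bash
mkdir -p pics; cat > h.py <<'E'
import numpy as np, cv2
from cell import r, optics
def save(n,px): cv2.imwrite('pics/'+n,px[:,:,::-1])
def cloud(im):
    d=im['depth'];h,w=d.shape
    K=np.array([[im['fx'],0,im['cx']],[0,im['fy'],im['cy']],[0,0,1.]])
    u,v=np.meshgrid(np.arange(w),np.arange(h))
    n=cv2.undistortPoints(np.stack([u,v],-1).reshape(-1,1,2).astype(float),K,np.array(im['D'],float)).reshape(h,w,2)
    P=np.dstack([n*d[...,None],d])
    T=np.linalg.inv(im['camera_from_world'])
    return P@T[:3,:3].T+T[:3,3]
def ray(im,uv):
    K=np.array([[im['fx'],0,im['cx']],[0,im['fy'],im['cy']],[0,0,1.]])
    n=cv2.undistortPoints(np.array(uv,float).reshape(-1,1,2),K,np.array(im['D'],float)).reshape(-1,2)
    T=np.linalg.inv(im['camera_from_world'])
    return T[:3,3],np.c_[n,np.ones(len(n))]@T[:3,:3].T
def onplane(im,uv,z):
    o,d=ray(im,uv); return o+d*((z-o[2])/d[:,2])[:,None]
E
python3 - <<'E'
from h import *
print(r.current_t(),r.finger_overhang,r.current_ee_rot())
for n in('scene','top'):
    im=optics.get_image(n);np.save(n+'.npy',im,allow_pickle=True);save(n+'.png',im['pixels'])
    P=cloud(im);px=im['pixels'];hsv=cv2.cvtColor(px,cv2.COLOR_RGB2HSV)
    m=(((hsv[...,0]<7)|(hsv[...,0]>172))&(hsv[...,1]>120)&(hsv[...,2]>60)).astype(np.uint8)
    k,l,s,c=cv2.connectedComponentsWithStats(m)
    for i in range(1,k):
        if s[i,4]>40:
            q=P[(l==i)&(im['depth']>0)]
            print(n,s[i],c[i].round(1),np.median(q,0).round(3),q.min(0).round(3),q.max(0).round(3)) if len(q) else print(n,s[i])
E
```

```text
0.0 0.022 [ 9.72424595e-01  2.33216746e-01 -9.27886224e-05 -5.90405715e-04]
scene [249 154  23  20 357] [259.9 163.4] [ 0.573 -0.147  0.166] [ 0.541 -0.177  0.149] [ 0.595 -0.123  0.171]
scene [377 223  22  20 348] [387.1 232.5] [0.469 0.177 0.021] [0.438 0.149 0.005] [0.494 0.202 0.027]
scene [394 309  18  20 253] [401.9 318.6] [0.708 0.337 0.165] [0.682 0.319 0.131] [0.718 0.35  0.192]
scene [429 370  17  19 255] [436.8 378.9] [0.763 0.443 0.155] [0.714 0.429 0.066] [0.777 0.456 0.158]
top [167 101  11  11  79] [171.8 105.9] [0.837 0.477 0.153] [0.822 0.46  0.034] [0.897 0.542 0.16 ]
top [129 105  11  10  79] [133.6 109.3] [0.83  0.597 0.153] [0.814 0.578 0.06 ] [0.877 0.657 0.158]
top [177 125  10  10  68] [181.4 129.5] [0.759 0.443 0.153] [0.746 0.431 0.145] [0.775 0.457 0.161]
top [142 127  10  11  70] [146. 132.] [0.753 0.554 0.153] [0.739 0.541 0.051] [0.807 0.605 0.161]
top [209 142  12  11  89] [214.4 147.1] [0.697 0.334 0.164] [0.683 0.321 0.07 ] [0.73 0.38 0.2 ]
top [367 179  19  19 265] [376.  187.9] [ 0.564 -0.151  0.164] [ 0.538 -0.178  0.15 ] [ 0.592 -0.124  0.172]
top [266 221  16  17 205] [273.3 228.8] [0.461 0.175 0.019] [0.435 0.149 0.01 ] [0.488 0.2   0.028]
```

View pics/scene.png

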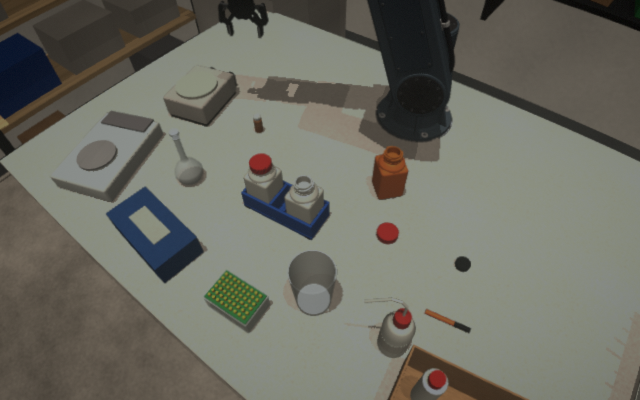

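View pics/top.png

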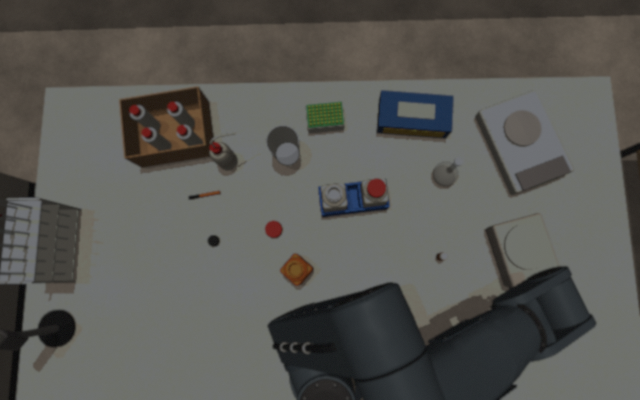

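Cap candidates: scene (387,232) / top (273,229) is the loose red cap lying low on the bench (z≈0.02). (260,163) sits on the closed bottle. (402,318) is the wash bottle and (437,379) is one of the bottles in the crate. The open white bottle is at scene (304,187) / top (334,195), in the blue rack. The orange one at (390,175) is the decoy.

```bash
cat >> h.py <<'E'
from scipy.spatial.transform import Rotation as Rot
def quat(yaw): return (Rot.from_euler('z',yaw)*Rot.from_euler('x',np.pi)).as_quat()
def wrist(n=None):
    p=np.array(r.current_tool_pos());R=Rot.from_quat(r.current_ee_rot()).as_matrix()
    im=optics.get_image('wrist');T=np.eye(4);T[:3,:3]=R;T[:3,3]=p
    im['camera_from_world']=np.linalg.inv(T@np.array(im['mount']))
    if n: save(n,im['pixels'])
    return im
def circ(xy):
    A=np.c_[2*xy,np.ones(len(xy))];s=np.linalg.lstsq(A,(xy**2).sum(1),rcond=None)[0]
    return s[:2],np.sqrt(s[2]+s[0]**2+s[1]**2)
E
python3 - <<'E'
from h import *
for n in('scene','top'):
    im=np.load(n+'.npy',allow_pickle=True).item();P=cloud(im)
    u,v=(304,182) if n=='scene' else (334,195)
    w=P[v-16:v+17,u-16:u+17].reshape(-1,3);w=w[(w[:,2]>.15)&(w[:,2]<.175)]
    print(n,len(w),w.mean(0).round(4),(w.min(0)+w.max(0))/2, onplane(im,[[u,v]],.162).round(4))
im=optics.get_image('wrist');M=np.array(im['mount']);print(M.round(4),im['fx'],im['D'])
print(onplane(np.load('top.npy',allow_pickle=True).item(),[[376,187.9],[273.3,228.8]],.165).round(4))
tgt=np.array([.56,-.023,.162]);c=M[:3,3];a=M[:3,2]
for s in (.25,.3,.35,.4):
  for yaw in np.arange(-3,3.2,.5236):
    R=Rot.from_quat(quat(yaw)).as_matrix();p=tgt-R@(c+s*a)
    q=r.inverse_kinematics(p,quat(yaw)); print(s,yaw.round(2),p.round(3),None if q is None else np.round(q,2))
E
```

```text
scene 210 [ 0.5553 -0.0234  0.1593] [ 0.55311833 -0.02457622  0.15870135] [[ 0.5527 -0.0231  0.162 ]]
top 114 [ 0.5519 -0.0253  0.1578] [ 0.55246034 -0.02471824  0.15854517] [[ 0.5448 -0.0262  0.162 ]]
[[-1.500e-03 -9.599e-01 -2.804e-01  7.240e-02]
 [ 1.000e+00 -1.600e-03  2.000e-04  1.000e-04]
 [-7.000e-04 -2.804e-01  9.599e-01 -1.196e-01]
 [ 0.000e+00  0.000e+00  0.000e+00  1.000e+00]] 302.53993137211916 [-0.02893882  0.          0.          0.          0.        ]
[[ 0.5639 -0.1511  0.165 ]
 [ 0.4459  0.1535  0.165 ]]
0.25 -3.0 [ 0.562 -0.023  0.282] [-0.12  0.35  1.58  0.    1.21 -1.84]
0.25 -2.48 [ 0.562 -0.022  0.282] [-0.12  0.35  1.58  0.    1.21 -2.36]
0.25 -1.95 [ 0.561 -0.021  0.282] None
0.25 -1.43 [ 0.56  -0.021  0.282] None
0.25 -0.91 [ 0.559 -0.021  0.282] [-0.12  0.34  1.59 -0.    1.21  2.36]
0.25 -0.38 [ 0.558 -0.022  0.282] [-0.12  0.34  1.6  -0.    1.21  1.83]
0.25 0.14 [ 0.558 -0.023  0.282] [-0.12  0.34  1.6  -0.    1.21  1.3 ]
0.25 0.67 [ 0.558 -0.024  0.282] [-0.13  0.34  1.59 -0.    1.21  0.78]
0.25 1.19 [ 0.559 -0.025  0.282] [-0.13  0.34  1.59 -0.    1.21  0
[... 1947 characters left out ...]
26] [-0.18  0.2   1.44  0.    1.51 -2.41]
0.4 -1.95 [ 0.545 -0.06   0.426] None
0.4 -1.43 [ 0.566 -0.062  0.426] [-0.19  0.27  1.34 -0.    1.53  2.81]
0.4 -0.91 [ 0.585 -0.054  0.426] [-0.17  0.31  1.29 -0.    1.54  2.3 ]
0.4 -0.38 [ 0.597 -0.038  0.426] [-0.14  0.33  1.26 -0.    1.55  1.81]
0.4 0.14 [ 0.599 -0.017  0.426] [-0.11  0.34  1.25 -0.    1.55  1.32]
0.4 0.67 [0.591 0.002 0.426] [-0.08  0.32  1.28 -0.    1.54  0.83]
0.4 1.19 [0.575 0.014 0.426] [-0.06  0.28  1.32 -0.    1.53  0.33]
0.4 1.71 [0.554 0.016 0.426] [-0.05  0.24  1.38  0.    1.52 -0.2 ]
0.4 2.24 [0.535 0.008 0.426] [-0.07  0.2   1.43  0.    1.51 -0.74]
0.4 2.76 [ 0.523 -0.008  0.426] [-0.1   0.18  1.46  0.    1.51 -1.29]
```

```bash
python3 - <<'E'
from h import *
M=np.array(optics.get_image('wrist')['mount']);c=M[:3,3];a=M[:3,2]
def look(tgt,yaw,s=.25):
    p=np.array(tgt)-Rot.from_quat(quat(yaw)).as_matrix()@(c+s*a); r.move_to(p,quat(yaw))
ims=[]
for tgt,yaw,n in(((.553,-.025,.162),.14,'b0'),((.553,-.025,.162),.14-np.pi,'b1'),((.461,.176,.02),.5-np.pi,'c0')):
    look(tgt,yaw);r.sleep(.3);im=wrist(n+'.png');np.save(n+'.npy',im,allow_pickle=True)
    P=cloud(im).reshape(-1,3);t=np.array(tgt)
    near=np.hypot(*(P[:,:2]-t[:2]).T)<.04
    w=P[near&(abs(P[:,2]-t[2])<.006)]
    cc,rr=circ(w[:,:2]);print(n,len(w),np.median(w,0).round(4),((w.min(0)+w.max(0))/2).round(4),cc.round(4),rr.round(4),r.current_t())
    ims.append(im['pixels'][60:340,140:500])
print(r.current_contact_force(),r.current_torque())
cv2.imwrite('pics/comp.png',cv2.resize(np.vstack([np.hstack(ims[:2]),np.hstack([ims[2],0*ims[0]])]),None,fx=1.05,fy=1.05)[:,:,::-1])
E
```

```text
b0 1044 [ 0.5537 -0.0263  0.1602] [ 0.5538 -0.0242  0.1594] [ 0.5539 -0.0252] 0.0206 2.55
b1 1031 [ 0.5509 -0.028   0.1603] [ 0.5543 -0.0247  0.1594] [ 0.5535 -0.026 ] 0.0205 5.55
c0 3477 [0.4625 0.1743 0.019 ] [0.464  0.1751 0.0179] [0.4632 0.1747] 0.0199 6.925
[-0.84357898 -0.46581094  0.23867882] [ 0.04697968 -0.03069482  0.01925195]
```

View pics/comp.png

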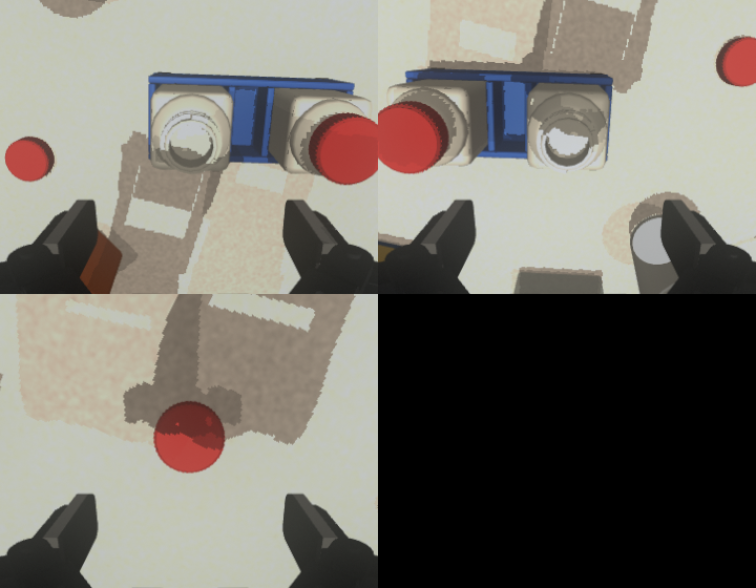

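Wrist views (each half-crop): the top pair shows the open white neck at crop (190,140) and (567,135), in the blue rack next to the closed red-capped bottle. The lower one shows the loose red cap at (189,437), lying free on the bench. That's the right cap and the right bottle. I'll refine the centres, then grasp.

```bash
python3 - <<'E'
from h import *
L=lambda n:np.load(n+'.npy',allow_pickle=True).item()
for n in('b0','b1','c0'):
    im=L(n);P=cloud(im);hsv=cv2.cvtColor(im['pixels'],cv2.COLOR_RGB2HSV)
    if n!='c0':
        for lo,hi in((.1585,.165),(.1595,.1635)):
            w=P[(np.hypot(P[...,0]-.5537,P[...,1]+.0255)<.0235)&(P[...,2]>lo)&(P[...,2]<hi)];
            cc,rr=circ(w[:,:2]);a=np.arctan2(*(w[:,:2]-cc).T[::-1])
            print(n,lo,len(w),cc.round(4),rr.round(4),np.histogram(a,8,(-np.pi,np.pi))[0],np.median(w[:,2]).round(4))
    m=(((hsv[...,0]<7)|(hsv[...,0]>172))&(hsv[...,1]>120)).astype(np.uint8)
    for ct in cv2.findContours(m,cv2.RETR_EXTERNAL,cv2.CHAIN_APPROX_NONE)[0]:
        if cv2.contourArea(ct)<300: continue
        mk=np.zeros_like(m);cv2.drawContours(mk,[ct],-1,1,-1);q=P[(mk>0)];zt=np.percentile(q[:,2],90)
        w=q[abs(q[:,2]-zt)<.003]
        print(n,'red',zt.round(4),((np.percentile(w,1,0)+np.percentile(w,99,0))/2).round(4),(np.percentile(w,99,0)-np.percentile(w,1,0)).round(4),cv2.contourArea(ct))
E
```

```text
b0 0.1585 664 [ 0.5537 -0.0254] 0.0194 [78 82 77 91 93 78 83 82] 0.1609
b0 0.1595 596 [ 0.5537 -0.0254] 0.0193 [68 73 73 82 82 77 69 72] 0.161
b0 red 0.0199 [0.4649 0.1745 0.0189] [0.0503 0.0511 0.0035] 1213.0
b0 red 0.1649 [ 0.5678 -0.152   0.1638] [0.0515 0.0507 0.0034] 3412.0
b1 0.1585 677 [ 0.5535 -0.0259] 0.0194 [91 86 75 88 84 77 89 87] 0.1608
b1 0.1595 608 [ 0.5536 -0.026 ] 0.0192 [84 77 69 75 74 74 76 79] 0.161
b1 red 0.1651 [0.702  0.3271 0.1648] [0.0244 0.0159 0.0052] 863.0
b1 red 0.1649 [ 0.5662 -0.1521  0.1639] [0.0513 0.0512 0.0035] 3581.5
b1 red 0.0199 [0.4637 0.1744 0.0189] [0.0509 0.051  0.0037] 1557.5
c0 red 0.0199 [0.4632 0.1749 0.0189] [0.051  0.0513 0.0034] 3420.5
```

```bash
python3 - <<'E'
from h import *
C=np.array([.4632,.1748]);y2=2.12
r.move_to([*C,.09],quat(y2+np.pi/2)); print(r.current_t(),np.round(r.current_q(),2))
r.move_linear([*C,.025],vel=.1);print(np.round(r.current_contact_force(),2))
r.set_gripper(.5,20);print('sq1',r.current_opening(),r.current_finger_force(),np.round(r.current_contact_force(),2))
r.set_gripper(1.0);r.move_to([*C,.025],quat(y2));print(r.current_t())
r.set_gripper(.5,40);print('sq2',r.current_opening(),r.current_finger_force(),np.round(r.current_contact_force(),2),r.current_t())
r.move_linear([*C,.12],vel=.12);print(np.round(r.current_contact_force(),2),r.current_opening())
im=wrist();save('held.png',im['pixels'][60:400,120:520]);print(r.current_t(),np.round(r.current_q(),2),np.round(r.current_tool_pos(),4))
E
```

```text
7.2417 [ 0.27  0.5   1.92 -0.    0.73 -1.85]
[ 0.09 -0.46  0.07]
sq1 0.6592535873642729 20.009025185572682 [-1.22  0.33  6.63]
10.225
sq2 0.649715403940859 41.31736140931025 [-1.88 -0.04  6.63] 10.625
[-0.08  0.27  0.52] 0.6504156764011381
11.6167 [ 0.27  0.44  1.9   0.    0.79 -0.28] [0.4628 0.1747 0.1192]
```

View pics/held.png

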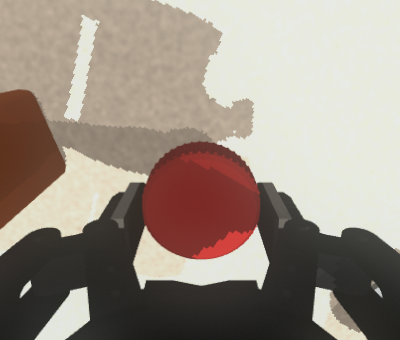

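The picture shows the cap held centred between the pads at (201,200), level. Next I move over the neck and come down by feel.

```bash
cat >> h.py <<'E'
def fz(n=4):
    v=[]
    for _ in range(n): v.append(r.current_contact_force()); r.sleep(.01)
    return np.mean(v,0)
E
python3 - <<'E'
from h import *
B=[.5536,-.0257];p=r.current_tool_pos()
r.move_linear([p[0],p[1],.215],vel=.25)
r.move_to([*B,.215],quat(2.12));r.move_linear([*B,.190],vel=.06);r.sleep(.2)
f0=fz(10);np.save('f0.npy',f0);print(r.current_t(),f0.round(2),np.round(r.current_q(),3),np.round(r.current_tool_pos(),4))
z=.190
while z>.175:
    z-=.0005;r.move_linear([*B,z],vel=.02);f=fz()-f0
    print(round(z,4),np.round(r.current_tool_pos(),4),f.round(2),round(r.current_t(),2))
    if f[2]>2.2: break
np.save('z.npy',z)
print(np.round(r.current_torque(),3))
E
```

```text
13.8833 [-0.09 -0.3  -0.16] [-0.131  0.431  1.703 -0.     1.007 -0.68 ] [ 0.5537 -0.0258  0.1903]
0.1895 [ 0.5536 -0.0257  0.1895] [ 0.28 -0.07 -0.25] 14.17
0.189 [ 0.5536 -0.0257  0.189 ] [ 0.01  0.31 -0.56] 14.45
0.1885 [ 0.5536 -0.0257  0.1885] [ 0.13  0.54 -0.08] 14.73
0.188 [ 0.5536 -0.0257  0.188 ] [0.25 0.32 0.03] 15.02
0.1875 [ 0.5536 -0.0257  0.1875] [-0.09  0.96  0.13] 15.3
0.187 [ 0.5536 -0.0257  0.187 ] [0.37 0.08 0.01] 15.58
0.1865 [ 0.5536 -0.0257  0.1865] [ 0.04  0.27 -0.11] 15.87
0.186 [ 0.5536 -0.0257  0.186 ] [0.65 0.14 0.35] 16.15
0.1855 [ 0.5536 -0.0257  0.1855] [0.22 0.77 0.18] 16.43
0.185 [ 0.5536 -0.0257  0.185 ] [0.09 0.42 0.09] 16.72
0.1845 [ 0.5536 -0.0257  0.1845] [-0.33  0.54 -0.13] 17.0
0.184 [ 0.5536 -0.0257  0.184 ] [0.1  0.45 0.21] 17.28
0.1835 [ 0.5536 -0.0257  0.1835] [0.09 0.32 0.22] 17.57
0.183 [ 0.5536 -0.0257  0.183 ] [ 0.43 -0.44  0.02] 17.85
0.1825 [ 0.5536 -0.0257  0.1825] [-0.15 -0.11  0.02] 18.13
0.182 [ 0.5536 -0.0257  0.182 ] [ 0.3   0.18 -0.12] 18.42
0.1815 [ 0.5536 -0.0257  0.1815] [0.15 0.47 0.21] 18.7
0.181 [ 0.5537 -0.0257  0.1812] [-0.24  0.64  2.33] 18.98
[-0.009  0.151 -0.03 ]
```

```bash
python3 - <<'E'
from h import *
B=[.5536,-.0257];f0=np.load('f0.npy');z=float(np.load('z.npy'));yaw=2.12;F=2.3;lost=0
for i in range(30):
    yaw+=np.radians(4);z+=.0002+np.clip((2.8-F)*-.00008,-.0002,.0003)
    r.move_linear([*B,z],quat(yaw),vel=.02);d=fz()-f0;F=d[2]
    print(i,round(np.degrees(yaw-2.12)),round(z,5),round(r.current_tool_pos()[2],5),d.round(1),round(r.current_torque()[2],2),round(r.current_t(),2))
    if F>12: print('HIGH');break
    lost=lost+1 if F<.9 else 0
    if lost: z-=.0003
    if lost>=3: break
np.save('z.npy',z);np.save('yaw.npy',yaw)
E
```

```text
0 4 0.18116 0.18132 [ 0.2 -0.4  3.9] 0.01 19.27
1 8 0.18145 0.18151 [ 0.6 -0.1  3.2] 0.0 19.55
2 12 0.18167 0.18171 [ 0.6 -0.   3.5] 0.03 19.83
3 16 0.18193 0.18194 [ 0.1 -0.   2.8] 0.03 20.12
4 20 0.18213 0.18214 [0.4 0.1 3.1] 0.01 20.4
5 24 0.18235 0.18235 [1.  0.3 2.5] 0.0 20.68
6 28 0.18253 0.18252 [0.5 0.2 2.1] 0.03 20.97
7 32 0.18268 0.18263 [0.9 0.4 2.4] -0.05 21.25
8 36 0.18284 0.18277 [-0.3  0.5  1.4] 0.03 21.53
9 40 0.18293 0.18277 [0.  0.  0.9] 0.03 21.82
10 44 0.18268 0.18257 [-0.   0.5 -0.4] 0.05 22.1
11 48 0.18238 0.18234 [-0.2 -0.2 -0.3] 0.0 22.38
```

```bash
python3 - <<'E'
from h import *
B=[.5536,-.0257];f0=np.load('f0.npy');z=float(np.load('z.npy'));yaw=float(np.load('yaw.npy'))
for i in range(14):
    z-=.0006 ; r.move_linear([*B,z],vel=.02);d=fz()-f0
    print(round(z,5),round(r.current_tool_pos()[2],5),d.round(1),round(r.current_t(),2))
    if d[2]>1.8 or z<.1755: break
np.save('z.npy',z)
E
```

```text
0.18148 0.18141 [ 0.2 -0.1  0.2] 22.67
0.18088 0.18086 [-0.2  0.3 -0.2] 22.95
0.18028 0.18022 [-0.4  0.2 -0. ] 23.23
0.17968 0.17961 [-0.3 -0.5  0. ] 23.52
0.17908 0.17902 [-0.7 -0.3  0.1] 23.8
0.17848 0.17845 [-0.9 -0.1  0.1] 24.08
0.17788 0.17784 [-1.1 -0.1  0.4] 24.37
0.17728 0.17754 [-2.1  0.1  4.2] 24.65
```

```bash
cat > cw.py <<'E'
from h import *
import sys
B=np.array([.5536,-.0257]) if len(sys.argv)<3 else np.load('B.npy');f0=np.load('f0.npy');z=float(np.load('z.npy'));yaw=float(np.load('yaw.npy'));F=4.2 if len(sys.argv)<3 else .5
y0=2.12+np.radians(38);tz0=r.current_torque()[2];bad=0
for i in range(60):
    yaw-=np.radians(6);z+=-.0003+np.clip((F-.8)*.00008,-.0003,.0003)
    r.move_linear([*B,z],quat(yaw),vel=.02);d=fz()-f0;F=d[2];T=r.current_torque()[2]
    B=B+np.clip(d[:2]*2e-5,-6e-5,6e-5)
    print(round(np.degrees(y0-yaw)),round(z,5),round(r.current_tool_pos()[2],5),d.round(1),round(T,2),round(r.current_t(),2))
    np.save('z.npy',z);np.save('yaw.npy',yaw);np.save('B.npy',B)
    if abs(F)>8 or abs(T)>float(sys.argv[1]) or r.current_q()[5]>2.7: print('stop',r.current_q()[5]);break
E
python3 cw.py .35
```

```text
-4 0.17725 0.17729 [-2.1  0.1  2.8] -0.04 24.94
2 0.17711 0.17706 [-1.2  0.1  1.5] 0.01 25.23
8 0.17687 0.17678 [-1.   0.5  0.7] -0.06 25.52
14 0.17656 0.17652 [-0.5  0.2  1.1] -0.04 25.82
20 0.17629 0.17625 [-1.   0.6  0.1] 0.01 26.11
26 0.17593 0.17596 [-0.3  0.6  0.3] 0.01 26.4
32 0.17559 0.1756 [-0.4  0.4  0.6] -0.02 26.69
38 0.17527 0.17531 [-1.1  0.6  0.9] -0.02 26.98
44 0.17498 0.17505 [-0.2  0.2  0.4] -0.08 27.27
50 0.17465 0.1747 [-0.5  0.2  0.6] 0.02 27.57
56 0.17433 0.1744 [0.3 0.1 1.1] -0.02 27.86
62 0.17405 0.17405 [0.1 0.2 1.1] 0.02 28.15
68 0.17377 0.17377 [0.1 0.3 0.3] 0.03 28.44
74 0.17344 0.17343 [ 0.3  0.7 -0.3] 0.02 28.73
80 0.17305 0.17304 [ 0.5  0.  -0.1] 0.02 29.02
86 0.17268 0.1727 [0.  0.4 0. ] 0.02 29.32
92 0.17232 0.17234 [ 0.1  0.3 -0. ] -0.03 29.61
98 0.17195 0.17199 [-0.1  0.4 -0.1] 0.0 29.9
104 0.17158 0.17162 [-0.2 -0.1 -0.2] 0.0 30.19
110 0.17119 0.17122 [0.4 0.3 0. ] -0.0 30.48
116 0.17083 0.17087 [-0.2  0.  -0. ] -0.05 30.77
122 0.17046 0.17048 [ 0.1 -0.1  0.1] 0.01 31.07
128 0.17011 0.17041 [-0.7  0.1  3.8] -0.01 31.36
134 0.17005 0.17038 [-0.3  0.2  5.6] -0.05 31.65
140 0.17005 0.17038 [-0.5  0.1  5.6] -0.06 31.94
146 0.17005 0.17042 [-0.2  0.1  5.6] -0.03 32.23
152 0.17005 0.17041 [-0.4  0.3  5.9] -0.06 32.52
158 0.17005 0.17038 [0.  0.3 5.4] -0.09 32.82
164 0.17005 0.17036 [0.4 0.2 5.7] -0.14 33.11
170 0.17005 0.17036 [0.5 0.1 5.5] -0.12 33.4
176 0.17005 0.17033 [ 3.2 -1.8  3.7] 0.25 33.69
182 0.16998 0.17023 [ 2.9 -4.2  4.5] 0.57 33.98
stop 1.828719127589026
```

```bash
python3 - <<'E'
from h import *
B=np.load('B.npy');f0=np.load('f0.npy');z=float(np.load('z.npy'))+.0001;yaw=float(np.load('yaw.npy'))
r.sleep(.2);print((fz()-f0).round(1),np.round(r.current_torque(),2),np.round(r.current_tool_pos(),5),Rot.from_quat(r.current_ee_rot()).as_euler('zyx',True)[0])
for i in range(4):
    yaw-=np.radians(4);r.move_linear([*B,z],quat(yaw),vel=.02);d=fz()-f0;T=r.current_torque()[2]
    a=np.degrees(yaw)-Rot.from_quat(r.current_ee_rot()).as_euler('zyx',True)[0]
    print(round(np.degrees(2.12-yaw)+38),round(r.current_tool_pos()[2],5),d.round(1),round(T,2),'lag',round((a+180)%360-180,2),r.current_opening(),r.current_t())
    np.save('yaw.npy',yaw);np.save('z.npy',z)
    if T>.85: break
im=wrist();save('screwed.png',im['pixels'][60:400,120:520])
E
```

```text
[ 2.9 -4.2  5.1] [-0.81 -0.44  0.57] [ 0.55387 -0.02595  0.17025] 22.216263974382276
186 0.17046 [ 4.2 -4.9  5.4] 0.46 lag -52.76 0.6472181566592202 34.5
190 0.17025 [ 2.5 -3.5  5.1] 0.67 lag -60.81 0.6495684900357214 34.7833
194 0.17014 [ 2.9 -2.7  4.7] 0.37 lag -68.86 0.6515621216513068 35.0667
198 0.17017 [ 2.1 -1.5  5.8] -0.08 lag -76.91 0.6433618540229195 35.35
```

View pics/screwed.png

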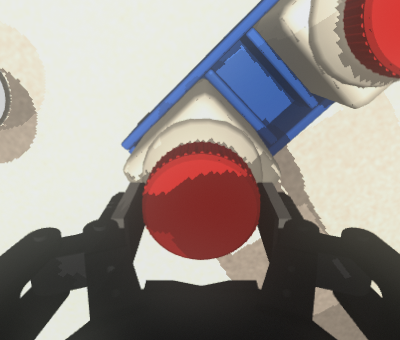

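The view shows the cap held level at (201,200) on the open bottle, with the closed bottle untouched at top right. The torque rose to 0.67 Nm and then fell away, so the ribs may have slipped in the pads. I'll let go, check the height, then regrip and test.

```bash
python3 - <<'E'
from h import *
B=np.load('B.npy');f0=np.load('f0.npy');z=float(np.load('z.npy'));yaw=float(np.load('yaw.npy'))
def top():
    im=wrist();P=cloud(im);hsv=cv2.cvtColor(im['pixels'],cv2.COLOR_RGB2HSV)
    m=((hsv[...,0]<7)|(hsv[...,0]>172))&(hsv[...,1]>120)&(P[...,2]>.155)&(P[...,2]<.18)
    for nm,c in(('cap',B),('closed',[.567,-.152])):
        w=P[m&(np.hypot(P[...,0]-c[0],P[...,1]-c[1])<.026)];w=w[abs(w[:,2]-np.median(w[:,2]))<.003]
        if len(w)<50: continue
        A=np.c_[w[:,:2]-w[:,:2].mean(0),np.ones(len(w))];s=np.linalg.lstsq(A,w[:,2],rcond=None)[0]
        print(nm,len(w),s.round(4),((w.min(0)+w.max(0))/2).round(4))
top();r.set_gripper(1.0);f1=fz(8);print('released',(f1-f0).round(2),np.round(r.current_torque(),2),np.round(r.current_tool_pos(),5));top()
yaw+=np.radians(60);r.move_linear([*B,.1705],quat(yaw),vel=.05);f1=fz(8);T0=np.array(r.current_torque());print((f1-f0).round(2),T0.round(2),r.current_t())
np.save('f0.npy',f1)
r.set_gripper(.5,60);print('grip',(fz()-f1).round(2),(np.array(r.current_torque())-T0).round(2),r.current_opening(),r.current_t())
zc=.1705
for i in range(8):
    yaw-=np.radians(4);r.move_linear([*B,zc],quat(yaw),vel=.02);d=fz()-f1;T=np.array(r.current_torque())-T0
    zc+=np.clip((d[2]-1)*.00006,-.0002,.0002)
    print(4*i+4,round(r.current_tool_pos()[2],5),d.round(1),T.round(2),round(r.current_opening(),4),round(r.current_t(),2))
    if T[2]>.8 or abs(d[2])>10: break
np.save('yaw.npy',yaw);np.save('z.npy',zc)
E
```

```text
cap 8555 [ 0.0068 -0.0058  0.1641] [ 0.5537 -0.0257  0.164 ]
closed 14074 [ 0.0003 -0.0024  0.164 ] [ 0.567  -0.152   0.1639]
released [0.25 0.26 0.29] [0.03 0.07 0.04] [ 0.55339 -0.02557  0.16995]
cap 8510 [ 0.0037 -0.0024  0.164 ] [ 0.5536 -0.0257  0.1641]
closed 14078 [ 1.000e-04 -1.900e-03  1.641e-01] [ 0.567 -0.152  0.164]
[0.04 0.36 0.25] [-0.01 -0.02  0.04] 37.2417
grip [ 0.27 -1.08  4.44] [ 0.    0.05 -0.08] 0.6398006353916692 37.675
4 0.17108 [-0.1 -1.6  5.8] [-0.3  -0.   -0.29] 0.6433 37.96
8 0.17101 [-2.7  0.2  6.6] [ 0.26  0.37 -0.39] 0.6469 38.24
12 0.17101 [-0.3  0.4  4.6] [ 0.14  0.08 -0.01] 0.6425 38.52
16 0.17105 [-0.2  0.1  1.9] [ 0.09 -0.01 -0.02] 0.6419 38.81
20 0.17107 [ 0.4 -0.2  1.5] [ 0.05 -0.   -0.07] 0.6407 39.09
24 0.17108 [0.2 0.  0.2] [ 0.03  0.01 -0.05] 0.6394 39.38
28 0.17109 [ 0.  -0.4  0.9] [ 0.04 -0.04 -0.06] 0.6413 39.66
32 0.17108 [ 0.2 -0.1  0.5] [ 0.06 -0.   -0.05] 0.643 39.94
```

```bash
python3 - <<'E'
from h import *
B=np.load('B.npy');f0=np.load('f0.npy');yaw=float(np.load('yaw.npy'));z=z0=float(np.load('z.npy'))
print(z,r.current_opening(),r.current_finger_force())
for i in range(6):
    z+=.00025;r.move_linear([*B,z],quat(yaw),vel=.02);d=fz()-f0
    print(round(z,5),round(r.current_tool_pos()[2],5),d.round(1),round(r.current_t(),2))
    if d[2]<-4: break
np.save('z.npy',z)
E
```

```text
0.17109931022185912 0.6429644904728616 63.79772518761456
0.17135 0.17127 [ 0.3 -0.1 -0.4] 40.23
0.1716 0.17161 [ 0.1  0.1 -0.7] 40.51
0.17185 0.17188 [-0.2  0.  -0.2] 40.79
0.1721 0.17211 [-0.2  0.4 -0.5] 41.08
0.17235 0.17237 [-0.  -0.  -0.3] 41.36
0.1726 0.17261 [ 0.1 -0.1 -0.7] 41.64
```

```bash
cat > top.py <<'E'
from h import *
def top(name=None):
    im=wrist();P=cloud(im);hsv=cv2.cvtColor(im['pixels'],cv2.COLOR_RGB2HSV)
    m=((hsv[...,0]<7)|(hsv[...,0]>172))&(hsv[...,1]>120)&(P[...,2]>.155)&(P[...,2]<.18)
    for nm,c in(('cap',[.5536,-.0257]),('closed',[.567,-.152])):
        w=P[m&(np.hypot(P[...,0]-c[0],P[...,1]-c[1])<.024)]
        if len(w)<50: continue
        w=w[abs(w[:,2]-np.median(w[:,2]))<.003]
        A=np.c_[w[:,:2]-w[:,:2].mean(0),np.ones(len(w))];s=np.linalg.lstsq(A,w[:,2],rcond=None)[0]
        print(nm,len(w),s.round(4),np.median(w[:,2]).round(4))
    if name: save(name,cv2.resize(im['pixels'][100:380,160:480],None,fx=2,fy=2,interpolation=cv2.INTER_CUBIC))
E
python3 - <<'E'
from top import *
top('lift.png');print(r.current_t(),r.current_tool_pos(),np.degrees(float(np.load('yaw.npy'))),r.current_q()[5])
E
```

```text
cap 7295 [ 0.0011 -0.0067  0.1656] 0.1656
closed 8009 [0.001  0.0005 0.164 ] 0.164
41.6917 [ 0.55356439 -0.0256503   0.17261018] -10.532947432265455 1.6243391518532464
```

View pics/lift.png

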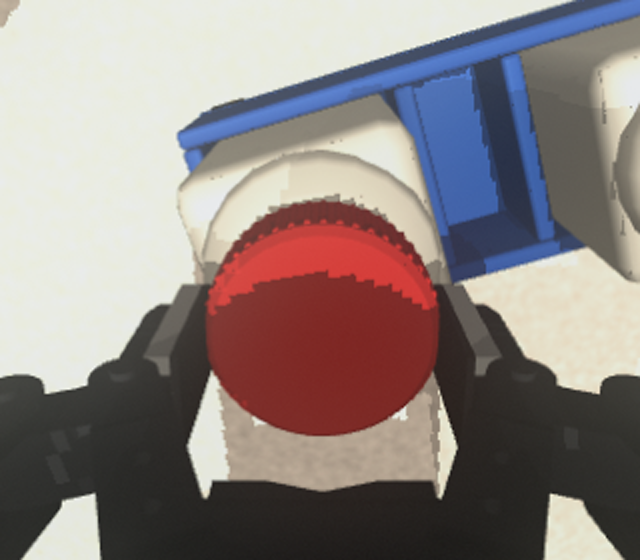

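The cap lifted 1.6 mm without resistance, so the lugs skipped past the stop when I over-turned. The thread has three starts, so more clockwise turning should bring the lugs under the next ridge. I'll continue with light force and stop at the first torque rise.

```bash
cat > fin.py <<'E'
from top import *
B=np.array([.5536,-.0257]);f0=np.load('f0.npy');yaw=float(np.load('yaw.npy'));z=float(np.load('z.npy'))
T0=np.load('T0.npy') if False else np.array([-.01,-.02,.0])
def loop(n,step,tmax):
    global yaw,z
    for i in range(n):
        if r.current_q()[5]+np.radians(step)>2.84: return 'limit'
        yaw-=np.radians(step);r.move_linear([*B,z],quat(yaw),vel=.03);d=fz()-f0;T=r.current_torque()[2]
        z+=np.clip((d[2]-.8)*.00008,-.0004,.0003)
        print(round(np.degrees(yaw)),round(z,5),round(r.current_tool_pos()[2],5),d.round(1),round(T,2),round(r.current_opening(),4),round(r.current_t(),2))
        np.save('yaw.npy',yaw);np.save('z.npy',z)
        if T>tmax or abs(d[2])>8 or np.hypot(*d[:2])>3.5: return 'load'
    return 'n'
E
python3 - <<'E'
from fin import *
import fin
print(loop(12,5,.22))
E
```

```text
-16 0.1725 0.17259 [-0.2 -0.3 -0.5] -0.04 0.642 41.98
-21 0.17241 0.17249 [ 0.3  0.7 -0.3] -0.04 0.6428 42.26
-26 0.17232 0.17242 [-0.1 -0.2 -0.4] -0.01 0.6419 42.54
-31 0.17222 0.17234 [-0.1  0.2 -0.4] 0.02 0.6423 42.83
-36 0.1721 0.17222 [-0.1 -0.4 -0.7] -0.04 0.6411 43.11
-41 0.17202 0.1721 [ 0.3  0.1 -0.2] -0.02 0.6436 43.39
-46 0.17189 0.17198 [ 0.4 -0.1 -0.9] -0.06 0.6418 43.67
-51 0.17169 0.1718 [-0.1  0.1 -1.7] 0.01 0.6408 43.96
-56 0.17142 0.17159 [ 0.6 -0.1 -2.6] -0.05 0.6411 44.24
-61 0.17112 0.17134 [-0.   0.1 -3. ] -0.02 0.6384 44.52
-66 0.17082 0.17113 [-0.1  0.4 -2.9] -0.02 0.6453 44.81
-71 0.17066 0.17106 [ 0.2 -0.6 -1.3] -0.1 0.6417 45.09
n
```

```bash
python3 - <<'E'
from fin import *
import fin
r.set_gripper(1.0);top()
fin.yaw+=np.radians(60);r.move_linear([*B,.1712],quat(fin.yaw),vel=.06);fin.f0=fz(6);print(fin.f0.round(2),np.round(r.current_torque(),2),r.current_t())
fin.z=.1712;r.set_gripper(.5,40);print((fz()-fin.f0).round(2),r.current_tool_pos()[2],r.current_t())
fin.z+=.0004
print(loop(14,3,.2));top();print(r.current_t(),np.round(r.current_torque(),2))
E
```

```text
cap 7347 [ 0.0004 -0.0031  0.164 ] 0.164
closed 2803 [-0.0055  0.0085  0.164 ] 0.164
[ 0.27  0.11 -0.01] [-0.04  0.02  0.03] 46.8083
[-2.07 -1.59  5.17] 0.1715433069249538 47.2333
-14 0.17171 0.17158 [-1.  -1.1  2.2] -0.07 0.6513 47.52
-17 0.17167 0.17159 [-0.3 -1.4  0.2] -0.08 0.6518 47.8
-20 0.17163 0.17163 [-0.8 -1.9  0.3] -0.08 0.6515 48.08
-23 0.1716 0.17163 [-0.8 -2.1  0.4] -0.02 0.6526 48.37
-26 0.17171 0.17167 [-1.8 -3.3  2.1] 0.02 0.6536 48.65
load
cap 7257 [ 0.0023 -0.0079  0.1642] 0.1642
closed 10019 [ 0.0009 -0.0003  0.1641] 0.1641
48.7 [-0.58  0.32  0.05]
```

```bash
sed -i 's/>3.5: return/>7: return/' fin.py; python3 - <<'E'
from fin import *
import fin
fin.f0=np.array([.27,.11,-.01])
print(loop(12,2.5,.3));top();print(r.current_t(),np.round(r.current_torque(),2))
E
```

```text
-28 0.17185 0.17167 [-3.2 -3.1  2.5] 0.37 0.6544 48.98
load
cap 7266 [ 0.0016 -0.0081  0.1642] 0.1642
closed 10378 [ 0.0005 -0.0004  0.1641] 0.1641
49.0333 [-0.51  0.59  0.41]
```

```bash
python3 - <<'E'
from fin import *
import fin
f0=np.array([.27,.11,-.01]);z=fin.z
for dz in(.0003,.0006):
    r.move_linear([*B,z+dz],vel=.03);d=fz()-f0;print(dz,r.current_tool_pos()[2],d.round(1),round(r.current_torque()[2],2),r.current_t())
    if d[2]<-3: break
top()
E
```

```text
0.0003 0.1717327910191073 [-1.9 -3.  -3.9] 0.47 49.3167
cap 7259 [ 0.0019 -0.0075  0.1642] 0.1642
closed 10399 [ 0.0012 -0.0008  0.1641] 0.1641
```

The cap now resists the lift with no play and the torque holds, so it is home against the stop. Time to let go.

```bash
python3 - <<'E'
from fin import *
r.set_gripper(1.0);p=r.current_tool_pos();r.move_linear([p[0],p[1],.29],vel=.12);r.sleep(.2)
top('end.png');print(r.current_t(),np.round(r.current_contact_force(),1))
E
```

```text
cap 2438 [-1.00e-04 -1.40e-03  1.64e-01] 0.164
closed 3004 [ 0.0014 -0.0025  0.1641] 0.1641
51.1583 [-0.1 -0.1 -0.6]
```

View pics/end.png

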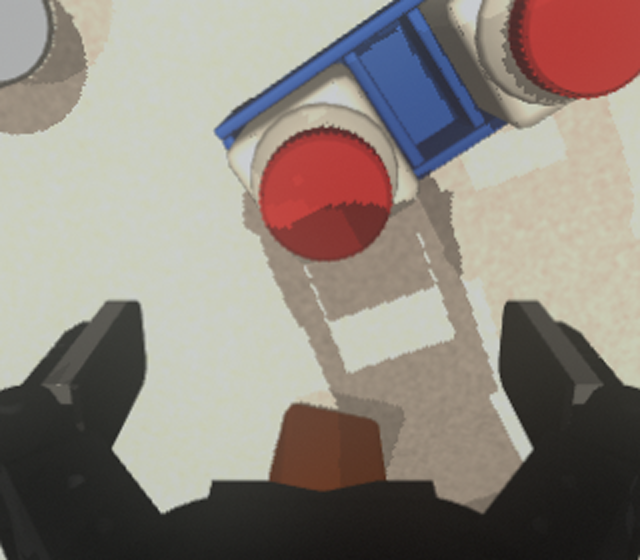

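The cap sits level on the open bottle at (325,195), at the same height as the closed one. The gripper is clear of everything.

```bash
python3 -c "
from cell import r
print(r.hand_in())"
```

```text
the job is handed in; nothing more can be done
None
```

The red cap is on the open bottle, screwed home against the stop, level and at the closed bottle's height, and handed in at about 51 s; but my first tightening over-turned it (about 0.67 N m) and probably skipped the lugs past the end stop, so the thread may have been forced beyond its 25 N limit before I re-engaged it on the next start.

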